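# Clamp a spoon blank in the carving jig

## Robot

A 7-joint arm with a two-finger parallel gripper is mounted at the origin on the work surface. World frame = base frame: x ahead of the robot, y to its left, z up, the work surface at z = 0. Lengths are in m, angles in degrees, forces in N, time in s.
With the tool pointing down it reaches from about 0.4 to 0.75 m from the base axis. Payload 19.5 kg.
Tool frame: the origin (TCP) lies at the centre of the arm's flange, where the gripper is bolted on; the fingertips stand 173 mm ahead of it and the grasp point (between the pads) lies 155 mm ahead of it; z points along the fingers, y is the direction in which the jaws open and shut (so a half turn about z gives the same grasp; the last joint's range is limited). The gripper opens to 85 mm and grips with 20 to 120 N. Pads are 22 mm wide; open, the fingers measure 114 mm over their backs; the gripper's body (76 mm by 85 mm) begins 54 mm behind the grasp point. The pads swing forward as they close: fully open they stand 13 mm farther back than shut.
Start: joints at [73.298, 40.479, -1.581, 85.061, 1.261, 54.483, -4.326], TCP at [0.142, -0.557, 0.405] pointing down, gripper open.
Joint ranges: [-155.06, 155.06], [-18.47, 123.98], [-90, 86.84], [0, 140.48], [-83.41, 263.41], [0, 116], [-161.91, 161.91]. Speed limits (degrees/s): [108.29, 108.29, 147.25, 147.25, 172.46, 172.46, 172.46].

## Interface

Orientations are given as a 3x3 rotation matrix whose columns are the frame's x, y, z axes.
In Python, from bench import r gives the robot as it stands. The module is installed in compiled form; this text tells all that it offers.
- The arm moves only by the tool servo_tool, never from a script. Its argument "rows" is a list of rows, each an object with "linear": the shift along the tool's x, y, z in mm, a list of three; "twist": the turn about the tool's z in rad. In form: [{"linear": [tx, ty, tz], "twist": twist}, ...]. A call has 1 to 12 rows; each row shifts and turns the commanded pose from where the row before left it, along the tool's axes as they then stand; what a row does not reach is not made up. A row lasts 1/8 s, in which the tool goes at most 62.5 mm and 10.7 degrees, less where a joint would pass 70% of its speed; a pose out of reach is approached as far as the arm can. A call is refused whole if a number of a shift passes 62.5 or a number of a turn 0.188, either way. A call with a gripper value outside its range is refused whole. "hand" is the closure in counts, from 0 (fully open) to 255 (shut), set as the call begins (left out, the last holds). The fingers move at their own pace and stop on an object; "force" is the grip in N (left out, the last holds). Time passes only in rows, so rows that do not move let the fingers close. It gives the time, the measured TCP pose, the force and the opening at its end, in the units of the state.
- r.state(): the state, without advancing time (a new reading comes with each control period).
- r.read_camera(name): name is "scene" or "top" or "wrist"; returns the picture (420x560x3 uint8, red, green, blue); there is no depth.
- r.camera_model(name): a dict with "fx", "fy", "cx", "cy" (pixels), "dist" ([k1, k2, p1, p2, k3] as OpenCV has them; the pictures are not rectified), "rvec" (rotation vector, rad) and "tvec" (3), from world to camera coordinates, as OpenCV has them. Camera axes: x right, y down, z forward; pixel columns grow to the right and rows downward; lengths in m; the calibration is good to about 2 mm. A picture is of the moment at which its call begins: read the wrist's pose just before it. camera_model takes no time and is no camera call; for the wrist camera it gives the pose at the moment of the call.
- r.finish_job(): hands the job in, once; it reports no verdict.
The state is a dict: "time_s": time; "joints": joint angles; "qvel": joint speeds; "effort": joint torques, N m; "tool_pos": TCP position; "orientation": TCP orientation; "contact_force": force on the tool from outside, world axes, zero at the start; "ft_torque": the same for the moment, N m; "opening": finger opening in m.
Only numpy, scipy, OpenCV 4.12 (cv2) and the standard library are available. Lean on these libraries where they do the work, as an engineer would, in place of code of your own. Each camera call takes 0.05 s, during which the arm holds its last target.

## Task

Load the spoon blank into the carving jig: lay it flat in the channel between the two rails, push it along gently until it is hard up against the steel stop, wherever that has been locked, and then press the raised end of the rocker down, no harder than it needs, until it snaps over its centre and clamps the blank. Leave the pot, the mallet and the bottle where they stand.

Things in the scene. Friction and masses are not known exactly. Their poses are not given: they have to be found in the camera images.
- board: Carving jig: plywood board 340 x 110 x 18 mm fixed on the bench; origin: centre of its underside; x along the channel, away from the robot (yaw within 0.2 rad), z up. Two rails, 10 mm high, 15 mm wide, from board x = -100 to +115 mm at y = +-33 mm leave a channel 51 mm wide on y = 0, open at its -x end and on top. In it sits a steel carriage: stop block and rocker.
- channel (a point): Point on the board's top (18 mm above the bench), in the middle of the channel, at board x = -60 mm; axes as the board's. The blank laid with its centre here is clear of stop and rocker and then has 55 to 90 mm to slide to the stop. Between the rails its side play is 6 mm in all.
- slot (a point): Point on the board's top, mid channel, at board x = 45 mm; axes as the board's. The stop's front face (square to the channel, 48 mm wide, 24 mm high, rigid) is locked 0 to 35 mm beyond this point (+x). Where is NOT MEASURED and varies: feel for it by pushing the blank along, slowly (about 10 mm/s), with at most 30 N; the seated blank then tells where stop and rocker are.
- blank: Loose light wood block with a pencilled spoon outline on top, 100 x 45 x 30 mm (x, y, z), 60 to 130 g; origin: centre of its underside. Lies flat on the bench left or right of the board, long axis within 0.8 rad of the robot's x. Either end may go to the stop. Home: flat in the channel, end face touching the stop, so its centre is 50 mm before the stop's face.
- rocker (a joint): Steel hold-down lever, rad. Hinge across the channel, 35 mm beyond the stop's face, 50 mm above the board's top. 0 = open, arm rising towards the robot, 0.70 above level; 0.70 = level, foot pressing on the blank; limit 0.73. A spring holds either end: some 8 to 10 N down on the roller starts it, less further on; past 0.36 it snaps down by itself, released sooner it springs back. Over 25 N is too hard.
- tip_near (a point): Where the axis of the open rocker's press roller would be if the stop were at slot: board x = 8 mm, 110.5 mm above the board's top; the real one is 0 to 35 mm further along +x, always 37 mm before the stop's face. The roller, black, 16 mm thick, 34 mm wide across the channel, turns freely in a fork at the end of the arm, 94 mm from the hinge, and is what one presses.
- pot: Bystander: white ceramic pot, 72 mm across, 95 mm high, loose on the bench on the other side of the board than the blank; origin at the centre of its underside.
- mallet: Bystander: turned wooden carver's mallet standing on its head, 84 mm across, 207 mm high, at the far left of the bench; origin at the centre of its underside.
- bottle: Bystander: plain white bottle, 56 mm across, 150 mm high, at the far right of the bench; origin at the centre of its underside.
There are look-alikes about, which are no part of the job. Of the things that look like the blank, take the one that is nearest to the robot's base at the start.

How it is judged:
By the outcome, as a careful person would: the job done as asked, in the order asked, and still so for the second after the job is handed in, with the robot touching nothing.
It also fails if it takes over 67 s, if anything falls off the work surface, if the arm or the gripper's body presses on something with over 40 N, if the wrist force passes 120 N, or if a joint passes its speed limit or range.

## Working session

There is one attempt and no reset: what is moved stays moved. The work goes in short steps, Python scripts to look and compute and a tool call to move; the robot and the scene stay as the last step left them, time stands still between calls to the robot, and variables do not carry over. Pictures are saved under pics/ and viewed, and the job is handed in when it is done.

Besides the shell and the picture viewer there is one more tool, called by a JSON object that holds its "op" and its "data", one argument or row to a line. servo_tool: Moves the arm, as the interface text tells. Its arguments: {"type":"object","properties":{"rows":{"type":"array"},"hand":{"type":"number"},"force":{"type":"number"}},"required":["rows"]}

```bash
mkdir -p pics; cat > h.py <<'E'
import numpy as np, cv2
from bench import r
def snap(n,f):
    m=r.camera_model(n); im=r.read_camera(n); cv2.imwrite('pics/'+f+'.png',im[:,:,::-1]); return im,m
def ray(m,u,v):
    K=np.array([[m['fx'],0,m['cx']],[0,m['fy'],m['cy']],[0,0,1.]])
    p=cv2.undistortPoints(np.array([[[u,v]]],float),K,np.array(m['dist'],float))[0,0]
    R=cv2.Rodrigues(np.array(m['rvec'],float))[0]; t=np.array(m['tvec'],float).ravel()
    return -R.T@t, R.T@np.array([p[0],p[1],1.])
def at(m,u,v,z):
    c,d=ray(m,u,v); return c+d*(z-c[2])/d[2]
def proj(m,P):
    K=np.array([[m['fx'],0,m['cx']],[0,m['fy'],m['cy']],[0,0,1.]])
    return cv2.projectPoints(np.array(P,float).reshape(-1,1,3),np.array(m['rvec'],float),np.array(m['tvec'],float),K,np.array(m['dist'],float))[0][:,0]
E
python3 - <<'E'
from h import *
s=r.state();print(s)
for n in('scene','top'): snap(n,n+'0'); m=r.camera_model(n);print(n,ray(m,280,210))
E
```

```text
{'time_s': 0.0, 'joints': array([73.29723113, 40.51338498, -1.58371168, 85.08295497,  1.26072081,
       54.48236842, -4.3270094 ]), 'qvel': array([-0.00892377,  0.07741267, -0.0258957 ,  0.07333941,  0.03186274,
       -0.06220777, -0.04639874]), 'effort': array([ 4.44462339e-04, -8.83222747e+01,  1.23487104e+00, -2.36174315e+01,
        1.69638771e-02,  6.56861812e-03, -1.78875325e-05]), 'tool_pos': array([ 0.1421527 , -0.55708078,  0.4042385 ]), 'orientation': array([[ 9.68957458e-01,  2.47227352e-01, -2.85525779e-04],
       [ 2.47227516e-01, -9.68956908e-01,  1.03260849e-03],
       [-2.13731139e-05, -1.07114352e-03, -9.99999426e-01]]), 'contact_force': array([-0.26030401,  0.31319612,  0.10967406]), 'ft_torque': array([ 0.01603727,  0.02390645, -0.00472384]), 'opening': 0.08545223101876456}
scene (array([ 1.15874049, -0.06265291,  0.95041487]), array([-0.55684788,  0.11871946, -0.82227423]))
top (array([0.51321082, 0.05181961, 0.91576989]), array([ 0.08563741, -0.00397128, -0.99636855]))
```

View pics/scene0.png

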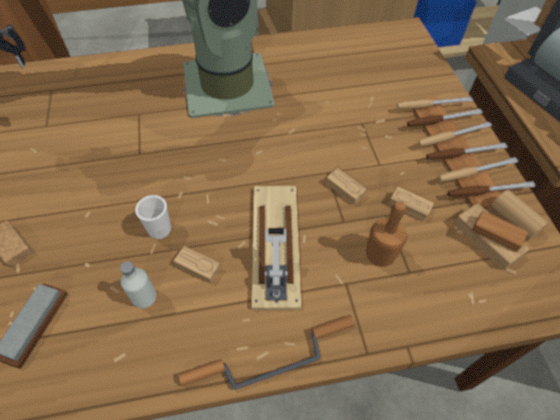

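View pics/top0.png

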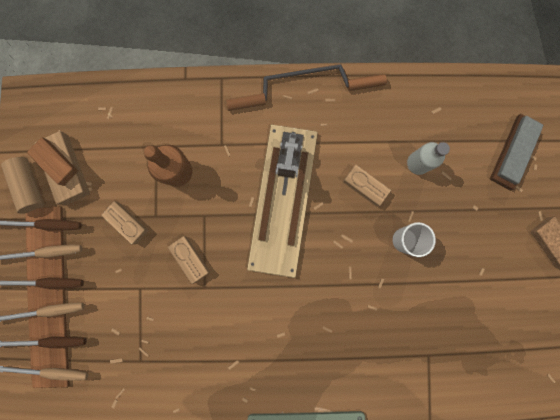

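Candidates for the blank in the top picture are (188,260), (123,222) and (368,186). The robot base is at the bottom, so (188,260) looks nearest, and it lies on the opposite side of the board from the pot (413,240). I'll check that in a close crop.

```bash
python3 - <<'E'
from h import *
im=cv2.imread('pics/top0.png'); m=r.camera_model('top')
for p in((188,260),(123,222),(368,186)):
    q=at(m,*p,0.03);print(p,q,np.hypot(*q[:2]))
cv2.imwrite('pics/c1.png',cv2.resize(im[225:295,150:230],None,fx=8,fy=8,interpolation=cv2.INTER_CUBIC))
cv2.imwrite('pics/c2.png',cv2.resize(im[115:285,235:335],None,fx=3.5,fy=3.5,interpolation=cv2.INTER_CUBIC))
E
```

```text
(188, 260) [0.48204602 0.25547911 0.03      ] 0.5455620391588493
(123, 222) [0.56969157 0.40433205 0.03      ] 0.6985935105624479
(368, 186) [ 0.639381   -0.15160071  0.03      ] 0.6571079372134232
```

View pics/c1.png

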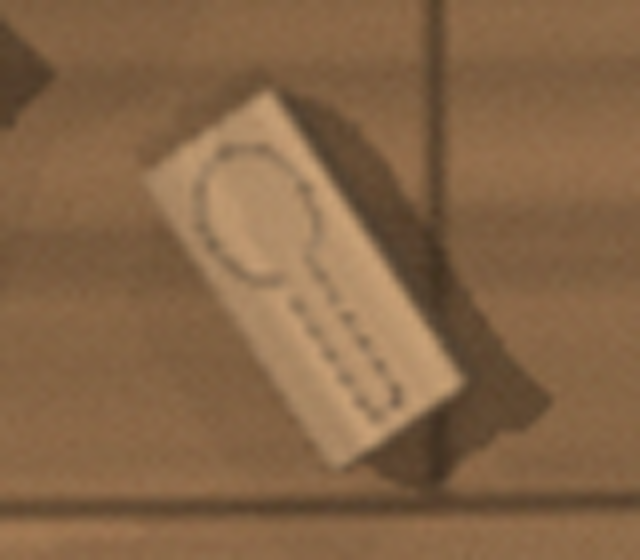

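View pics/c2.png

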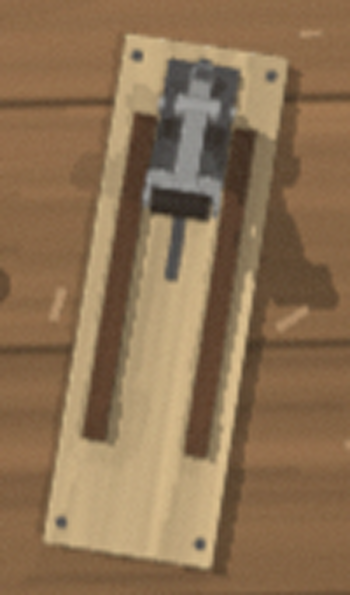

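The crop shows a block with a spoon outline. Its corners in the crop are (268,88), (148,178), (336,468) and (466,382). The board's corners in its crop are (127,35), (288,60), (212,568) and (45,543).

```bash
python3 - <<'E'
from h import *
m=r.camera_model('top')
def fit(pts,L,W,z):
    # order: far-right..., model fit
    P=np.array([at(m,u,v,z)[:2] for u,v in pts]); c=P.mean(0)
    M=np.array([[L/2,-W/2],[L/2,W/2],[-L/2,W/2],[-L/2,-W/2]])
    H=(P-c).T@M; U,S,Vt=np.linalg.svd(H); R=U@np.diag([1,np.linalg.det(U@Vt)])@Vt
    print('c',c,'yaw',np.arctan2(R[1,0],R[0,0]),'res mm',((P-c-M@R.T)*1000).round(1).tolist())
    return c,R
f=lambda l,x0,y0,s:[(x0+(x+.5)/s-.5,y0+(y+.5)/s-.5) for x,y in l]
fit(f([(268,88),(148,178),(336,468),(466,382)],150,225,8),.1,.045,.03)
c,R=fit(f([(288,60),(127,35),(45,543),(212,568)],235,115,3.5),.34,.11,.018)
for n,p in dict(channel=(-.06,0),slot=(.045,0),tip=(.008,0)).items(): print(n,c+R@np.array(p))
# roller estimate
q=at(m,235+(182)/3.5,115+205/3.5,.1285); print('roller board x', R.T@(q[:2]-c))
E
```

```text
c [0.4834573  0.25650017] yaw 0.5840702669760871 res mm [[-1.0, 1.1], [-0.7, -2.4], [1.7, 0.1], [-0.0, 1.2]]
c [0.61422385 0.04127149] yaw -0.17577075441588771 res mm [[-1.6, 1.3], [-1.5, -0.8], [0.9, -1.1], [2.1, 0.6]]
channel [0.55514833 0.05176352]
slot [0.6585305  0.03340248]
tip [0.62210059 0.03987256]
roller board x [ 0.04052188 -0.00117649]
```

```bash
cat >> h.py <<'E'
def d(tgt,yaw=None):
    s=r.state(); R=s['orientation']; p=s['tool_pos']; y0=np.arctan2(R[1,0],R[0,0])
    print('t %.2f pos %s yaw %.4f F %s open %.4f'%(s['time_s'],(p*1000).round(1),y0,s['contact_force'].round(1),s['opening']))
    L=R.T@(np.array(tgt)-p)*1000
    print(' linear before any twist',L.round(1),'len %.0f'%np.linalg.norm(L))
    if yaw is not None:
        print(' twist',round(y0-yaw,4)); c,sn=np.cos(yaw),np.sin(yaw)
        R2=np.array([[c,sn,0],[sn,-c,0],[0,0,-1.]]); print(' linear after twist',(R2.T@(np.array(tgt)-p)*1000).round(1))
E
python3 -c "
from h import *
d((.47,-.2,.405),.584)"
```

```text
t 0.10 pos [ 142.1 -557.1  404.3] yaw 0.2498 F [ 0.4 -0.1  0.6] open 0.0853
 linear before any twist [ 406.  -265.    -0.5] len 485
 twist -0.3342
 linear after twist [ 470.4 -117.1   -0.7]
```

{"op": "servo_tool", "data": {
  "rows": [
    {"linear": [25, -16, 0], "twist": 0},
    {"linear": [45, -30, 0], "twist": 0},
    {"linear": [50, -33, 0], "twist": 0},
    {"linear": [50, -33, 0], "twist": 0},
    {"linear": [50, -33, 0], "twist": 0},
    {"linear": [50, -33, 0], "twist": 0},
    {"linear": [50, -33, 0], "twist": 0},
    {"linear": [50, -33, 0], "twist": 0},
    {"linear": [36, -21, 0], "twist": 0},
    {"linear": [0, 0, 0], "twist": -0.167},
    {"linear": [0, 0, 0], "twist": -0.167}
  ],
  "hand": 0,
  "force": 40
}}

```text
time_s: 1.48
tool_pos: [0.4703, -0.1995, 0.4044]
orientation: [[0.831, 0.557, -0.001], [0.557, -0.831, 0.0], [-0.0, -0.001, -1.0]]
contact_force: [0.5, -0.6, -0.2]
opening: 0.0855
```

```bash
python3 -c "
from h import *
d((.45,.22,.36),.584)"
```

```text
t 1.48 pos [ 470.3 -199.5  404.4] yaw 0.5904 F [ 0.5 -0.6 -0.2] open 0.0855
 linear before any twist [ 216.7 -359.7   44.5] len 422
 twist 0.0064
 linear after twist [ 214.3 -361.1   44.4]
```

{"op": "servo_tool", "data": {
  "rows": [
    {"linear": [20, -33, 4], "twist": 0.003},
    {"linear": [29, -48, 6], "twist": 0},
    {"linear": [29, -48, 6], "twist": 0},
    {"linear": [29, -48, 6], "twist": 0},
    {"linear": [29, -48, 6], "twist": 0},
    {"linear": [29, -48, 6], "twist": 0},
    {"linear": [29, -48, 6], "twist": 0},
    {"linear": [20, -39, 4], "twist": 0},
    {"linear": [0, 0, 0], "twist": 0},
    {"linear": [0, 0, 0], "twist": 0}
  ]
}}

```text
time_s: 2.72
tool_pos: [0.4514, 0.2177, 0.3607]
orientation: [[0.836, 0.548, -0.0], [0.548, -0.836, -0.001], [-0.001, 0.0, -1.0]]
contact_force: [0.2, -0.6, -0.1]
opening: 0.0854
```

```bash
python3 -c "
from h import *
d((.4835,.2565,.3),.584)
im,m=snap('wrist','w1'); print(ray(m,280,210)); print({k:m[k] for k in('rvec','tvec')})"
```

```text
t 2.73 pos [451.4 217.7 360.7] yaw 0.5804 F [ 0.2 -0.6 -0.1] open 0.0854
 linear before any twist [ 48.1 -14.8  60.6] len 79
 twist -0.0036
 linear after twist [ 48.2 -14.6  60.7]
(array([0.51069225, 0.25638039, 0.32962078]), array([-0.23433976, -0.15636143, -0.95954115]))
{'rvec': array([-2.54509811,  1.37352414,  0.19236978]), 'tvec': array([-0.0656951 ,  0.45587478,  0.47228135])}
```

View pics/w1.png

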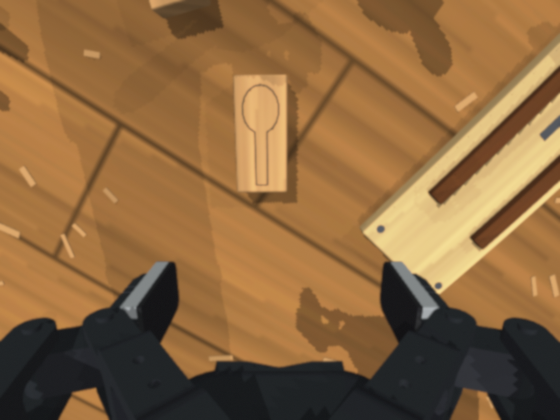

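The wrist picture shows the blank upright at (235..287, 75..191), with its spoon outline, and the near end of the board on the right.

```bash
python3 - <<'E'
from h import *
im=cv2.imread('pics/w1.png')
cv2.imwrite('pics/w1c.png',cv2.resize(im[60:210,210:310],None,fx=4,fy=4,interpolation=cv2.INTER_CUBIC))
m=r.camera_model('wrist')
for p in((235,76),(287,75),(287,191),(238,191)): print(at(m,*p,.03))
E
```

```text
[0.51363927 0.30149805 0.03      ]
[0.537717   0.26598755 0.03      ]
[0.45591248 0.21171297 0.03      ]
[0.43189031 0.24838095 0.03      ]
```

View pics/w1c.png

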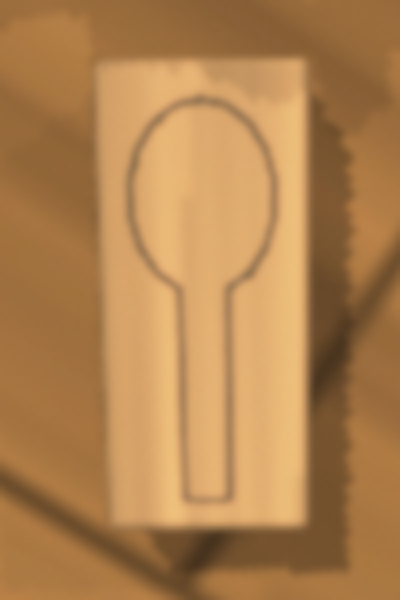

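```bash
python3 -c "
from h import *
d((.4845,.2568,.187),.581)"
```

```text
t 2.77 pos [451.5 217.4 360.8] yaw 0.5795 F [ 0.4 -0.7 -0.5] open 0.0850
 linear before any twist [ 49.2 -15.  173.8] len 181
 twist -0.0015
 linear after twist [ 49.2 -14.9 173.8]
```

{"op": "servo_tool", "data": {
  "rows": [
    {"linear": [18, -6, 25], "twist": 0},
    {"linear": [20, -6, 40], "twist": 0},
    {"linear": [11, -3, 40], "twist": 0},
    {"linear": [0, 0, 35], "twist": 0},
    {"linear": [0, 0, 20], "twist": 0},
    {"linear": [0, 0, 10], "twist": 0},
    {"linear": [0, 0, 4], "twist": 0},
    {"linear": [0, 0, 0], "twist": 0}
  ]
}}

```text
time_s: 3.78
tool_pos: [0.4843, 0.2577, 0.1872]
orientation: [[0.836, 0.548, 0.001], [0.548, -0.836, 0.0], [0.001, 0.0, -1.0]]
contact_force: [-0.1, 0.5, 0.4]
opening: 0.0857
```

```bash
python3 -c "
from h import *
d((.4845,.2568,.187),.581)
snap('wrist','w2')"
```

```text
t 3.77 pos [484.3 257.7 187.2] yaw 0.5805 F [-0.1  0.5  0.4] open 0.0857
 linear before any twist [-0.3  0.8  0.2] len 1
 twist -0.0005
 linear after twist [-0.3  0.8  0.2]
```

View pics/w2.png

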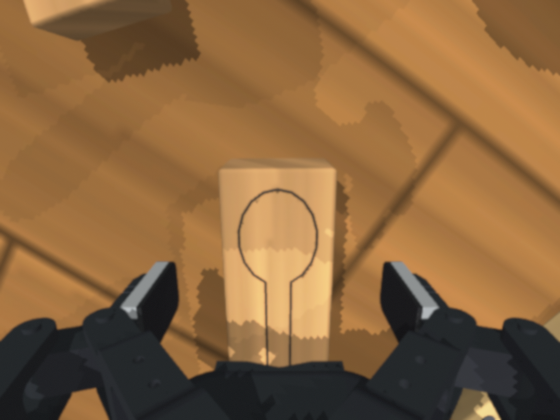

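The blank sits centred between the fingers (edges at 220 and 335, jaw tips near 170 and 390). I'll close the jaws.

{"op": "servo_tool", "data": {
  "rows": [
    {"linear": [0, 0, 0], "twist": 0},
    {"linear": [0, 0, 0], "twist": 0},
    {"linear": [0, 0, 0], "twist": 0},
    {"linear": [0, 0, 0], "twist": 0},
    {"linear": [0, 0, 0], "twist": 0},
    {"linear": [0, 0, 0], "twist": 0},
    {"linear": [0, 0, 0], "twist": 0},
    {"linear": [0, 0, 0], "twist": 0}
  ],
  "hand": 255,
  "force": 40
}}

```text
time_s: 4.82
tool_pos: [0.4841, 0.2579, 0.1872]
orientation: [[0.836, 0.549, 0.0], [0.549, -0.836, 0.0], [0.0, -0.0, -1.0]]
contact_force: [-1.2, 0.1, 7.8]
opening: 0.0441
```

{"op": "servo_tool", "data": {
  "rows": [
    {"linear": [0, 0, -5], "twist": 0},
    {"linear": [0, 0, -20], "twist": 0},
    {"linear": [0, 0, -40], "twist": 0},
    {"linear": [0, 0, -40], "twist": 0},
    {"linear": [0, 0, -25], "twist": 0},
    {"linear": [0, 0, 0], "twist": 0.15},
    {"linear": [0, 0, 0], "twist": 0.15},
    {"linear": [0, 0, 0], "twist": 0.15},
    {"linear": [0, 0, 0], "twist": 0.15},
    {"linear": [0, 0, 0], "twist": 0.157}
  ]
}}

```text
time_s: 6.08
tool_pos: [0.484, 0.2578, 0.317]
orientation: [[0.984, -0.18, -0.0], [-0.18, -0.984, 0.0], [-0.0, -0.0, -1.0]]
contact_force: [0.2, -0.1, -1.0]
opening: 0.0441
```

```bash
python3 -c "
from h import *
d((.49,.0635,.33),-.176)
"
```

```text
t 6.08 pos [484.  257.8 317. ] yaw -0.1813 F [ 0.2 -0.1 -1. ] open 0.0441
 linear before any twist [ 41.  190.  -13.1] len 195
 twist -0.0053
 linear after twist [ 40.  190.2 -13. ]
```

{"op": "servo_tool", "data": {
  "rows": [
    {"linear": [5, 20, 0], "twist": -0.005},
    {"linear": [9, 40, 0], "twist": 0},
    {"linear": [9, 45, 0], "twist": 0},
    {"linear": [9, 45, 0], "twist": 0},
    {"linear": [8, 40, 0], "twist": 0},
    {"linear": [0, 0, 0], "twist": 0},
    {"linear": [0, 0, 0], "twist": 0}
  ]
}}

```text
time_s: 6.95
tool_pos: [0.4909, 0.0637, 0.3169]
orientation: [[0.986, -0.169, 0.0], [-0.169, -0.986, 0.001], [-0.0, -0.001, -1.0]]
contact_force: [-0.5, 0.5, -0.9]
opening: 0.0441
```

```bash
python3 -c "
from h import *
snap('wrist','w3');snap('top','t3');import pickle;pickle.dump(r.camera_model('wrist'),open('w3.pkl','wb'))
d((.555,.0518,.24),-.176)
"
```

```text
t 7.05 pos [490.9  64.4 316.8] yaw -0.1693 F [ 0.5 -0.9 -1.3] open 0.0437
 linear before any twist [65.4  1.7 76.7] len 101
 twist 0.0067
 linear after twist [65.4  1.2 76.8]
```

View pics/w3.png

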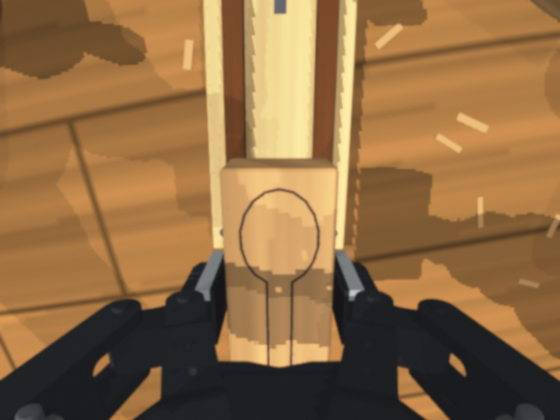

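```bash
python3 -c "
from h import *
im=cv2.imread('pics/w3.png'); cv2.imwrite('pics/w3c.png',cv2.resize(im[0:170,190:370],None,fx=3.5,fy=3.5,interpolation=cv2.INTER_CUBIC))"
```

```text
(no output)
```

View pics/w3c.png

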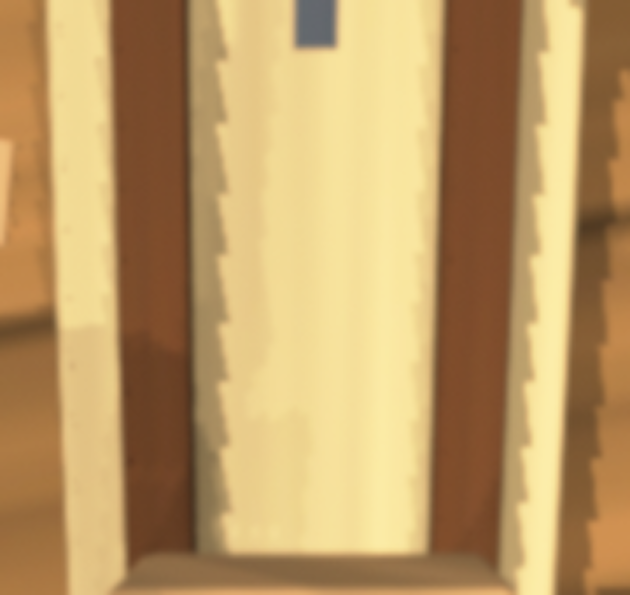

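```bash
python3 - <<'E'
from h import *
import pickle; m=pickle.load(open('w3.pkl','rb'))
g=lambda x,y,z:at(m,190+(x+.5)/3.5-.5,(y+.5)/3.5-.5,z)[:2]
for a,b in (((187,0),(444,0)),((191,545),(430,545)),((111,0),(521,0)),((128,545),(499,545))):
    A,B=g(*a,.028),g(*b,.028); print(A,B,'mid',(A+B)/2,'w',np.linalg.norm(A-B))
A=[(g(*a,.028)+g(*b,.028))/2 for a,b in (((187,0),(444,0)),((191,545),(430,545)),((111,0),(521,0)),((128,545),(499,545)))]
for i in(0,2):
    v=A[i]-A[i+1]; y=np.arctan2(v[1],v[0]); n=np.array([-np.sin(y),np.cos(y)]); print('yaw',y,'lateral of old channel pt vs midline mm',n@(np.array([.5551,.0518])-A[i])*1000)
# blank top z: tcp .3168-.187+.03
for p in((222,166),(336,166)): print('blank edge',at(m,*p,.3168-.157))
s=r.state();R=s['orientation'];print(s['tool_pos'],np.arctan2(R[1,0],R[0,0]))
E
```

```text
[0.63679883 0.06563919] [0.62841475 0.01645016] mid [0.63260679 0.04104468] w 0.049898434254617076
[0.53225922 0.08509119] [0.52368208 0.03471105] mid [0.52797065 0.05990112] w 0.05110504710129733
[0.63944369 0.08020316] [0.62605616 0.00164348] mid [0.63274993 0.04092332] w 0.07969221999794393
[0.53455881 0.09840183] [0.52123682 0.02012853] mid [0.52789782 0.05926518] w 0.07939889993965797
yaw -0.1782960383103045 lateral of old channel pt vs midline mm -3.1612287453402694
yaw -0.17317849867888588 lateral of old channel pt vs midline mm -2.6661937370847113
blank edge [0.54424691 0.07783998 0.1598    ]
blank edge [0.53718856 0.03636403 0.1598    ]
[0.49087128 0.06443512 0.31675827] -0.16929375647724018
```

```bash
python3 -c "
from h import *
d((.5554,.0535,.225),-.1755)
"
```

```text
t 7.05 pos [490.9  64.4 316.8] yaw -0.1693 F [ 0.5 -0.9 -1.3] open 0.0437
 linear before any twist [65.5 -0.1 91.7] len 113
 twist 0.0062
 linear after twist [65.4 -0.5 91.8]
```

{"op": "servo_tool", "data": {
  "rows": [
    {"linear": [20, 0, 15], "twist": 0.006},
    {"linear": [30, -0.5, 25], "twist": 0},
    {"linear": [15.4, 0, 30], "twist": 0},
    {"linear": [0, 0, 22], "twist": 0},
    {"linear": [0, 0, 0], "twist": 0},
    {"linear": [0, 0, 0], "twist": 0}
  ]
}}

```text
time_s: 7.8
tool_pos: [0.5555, 0.0533, 0.2256]
orientation: [[0.984, -0.175, 0.001], [-0.175, -0.984, 0.0], [0.001, -0.0, -1.0]]
contact_force: [0.1, 0.3, -0.1]
opening: 0.0442
```

```bash
python3 -c "
from h import *
snap('wrist','w4');snap('scene','s4');import pickle;pickle.dump(r.camera_model('wrist'),open('w4.pkl','wb'))
d((.5554,.0535,.225),-.1755)
im=cv2.imread('pics/w4.png'); cv2.imwrite('pics/w4c.png',cv2.resize(im[0:240,190:370],None,fx=2.5,fy=2.5,interpolation=cv2.INTER_CUBIC))
im=cv2.imread('pics/s4.png'); cv2.imwrite('pics/s4c.png',cv2.resize(im[150:320,210:340],None,fx=3.5,fy=3.5,interpolation=cv2.INTER_CUBIC))
"
```

```text
t 7.90 pos [555.6  53.1 225.8] yaw -0.1767 F [-1.4 -0.  -1. ] open 0.0444
 linear before any twist [-0.3 -0.3  0.8] len 1
 twist -0.0012
 linear after twist [-0.3 -0.3  0.8]
```

View pics/w4c.png

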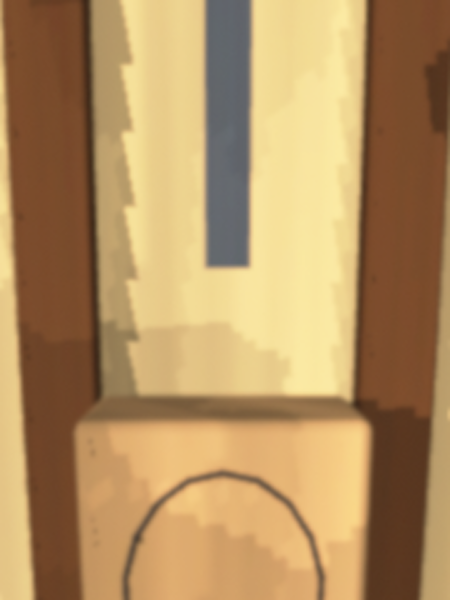

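View pics/s4c.png

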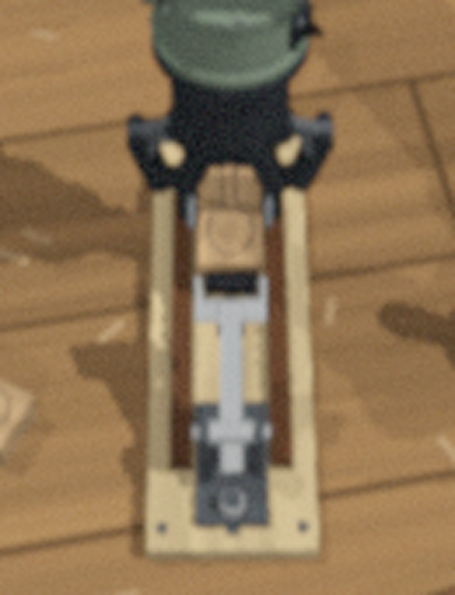

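The blank's front lower edge spans 100–352 in the crop and the channel 97–359, so they agree to about 0.4 mm and the yaw matches. I'll lower it.

{"op": "servo_tool", "data": {
  "rows": [
    {"linear": [0, 0.4, 4], "twist": 0},
    {"linear": [0, 0, 6], "twist": 0},
    {"linear": [0, 0, 5], "twist": 0},
    {"linear": [0, 0, 3], "twist": 0},
    {"linear": [0, 0, 1.5], "twist": 0},
    {"linear": [0, 0, 0], "twist": 0}
  ]
}}

```text
time_s: 8.65
tool_pos: [0.5554, 0.0525, 0.2053]
orientation: [[0.984, -0.176, 0.0], [-0.176, -0.984, 0.0], [0.0, -0.0, -1.0]]
contact_force: [0.6, 0.2, -0.0]
opening: 0.0442
```

```bash
python3 -c "
from h import *
snap('wrist','w5')
d((.5554,.0535,.205),-.1755)
im=cv2.imread('pics/w5.png'); cv2.imwrite('pics/w5c.png',cv2.resize(im[0:240,190:370],None,fx=2.5,fy=2.5,interpolation=cv2.INTER_CUBIC))
"
```

```text
t 8.70 pos [555.4  52.5 205.3] yaw -0.1772 F [ 0.  -0.4 -0.1] open 0.0442
 linear before any twist [-0.2 -1.   0.3] len 1
 twist -0.0017
 linear after twist [-0.2 -1.   0.3]
```

View pics/w5c.png

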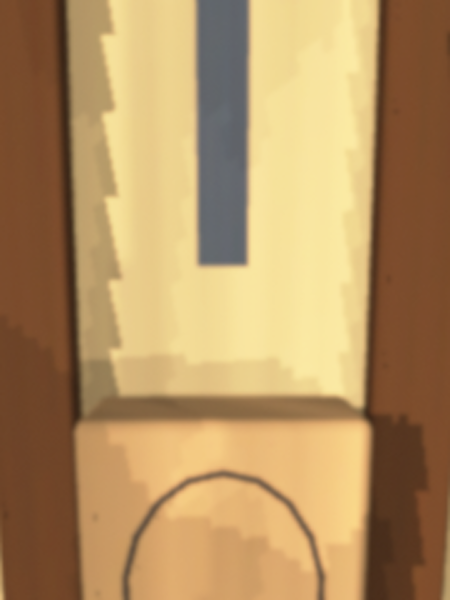

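The blank is down between the rails. I'll release it, rise, move back and close the jaws.

{"op": "servo_tool", "data": {
  "rows": [
    {"linear": [0, 0, 0.4], "twist": 0},
    {"linear": [0, 0, 0], "twist": 0}
  ]
}}

```text
time_s: 8.95
tool_pos: [0.5554, 0.0525, 0.2052]
orientation: [[0.984, -0.176, 0.0], [-0.176, -0.984, 0.0], [0.0, -0.0, -1.0]]
contact_force: [-2.7, 0.2, 7.6]
opening: 0.0443
```

{"op": "servo_tool", "data": {
  "rows": [
    {"linear": [0, 0, 0], "twist": 0},
    {"linear": [0, 0, 0], "twist": 0},
    {"linear": [0, 0, 0], "twist": 0},
    {"linear": [0, 0, 0], "twist": 0},
    {"linear": [0, 0, -10], "twist": 0},
    {"linear": [0, 0, -25], "twist": 0},
    {"linear": [0, 0, -20], "twist": 0},
    {"linear": [0, 0, 0], "twist": 0}
  ],
  "hand": 0
}}

```text
time_s: 9.95
tool_pos: [0.5557, 0.0525, 0.2615]
orientation: [[0.984, -0.176, 0.002], [-0.176, -0.984, 0.0], [0.002, -0.001, -1.0]]
contact_force: [-0.5, -0.1, -0.3]
opening: 0.0855
```

```bash
python3 -c "
from h import *
snap('wrist','w6')
d((.5554,.0535,.205),-.1755)
"
```

```text
t 10.00 pos [555.4  52.5 260.4] yaw -0.1772 F [-0.8  0.4 -0.6] open 0.0854
 linear before any twist [-0.3 -0.9 55.4] len 55
 twist -0.0017
 linear after twist [-0.2 -1.  55.4]
```

View pics/w6.png

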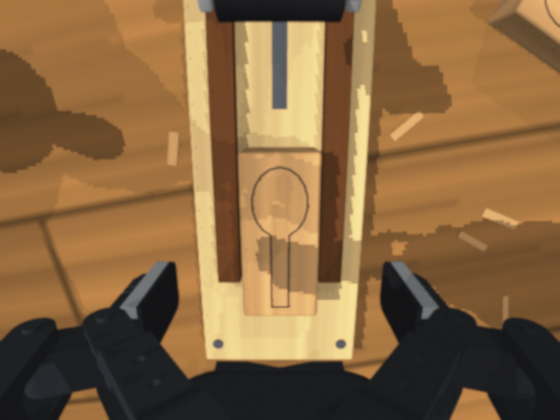

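{"op": "servo_tool", "data": {
  "rows": [
    {"linear": [-20, -0.5, 0], "twist": 0},
    {"linear": [-35, 0, 0], "twist": 0},
    {"linear": [-23, 0, 0], "twist": 0},
    {"linear": [0, 0, 0], "twist": 0},
    {"linear": [0, 0, 0], "twist": 0},
    {"linear": [0, 0, 15], "twist": 0},
    {"linear": [0, 0, 25], "twist": 0},
    {"linear": [0, 0, 15], "twist": 0},
    {"linear": [0, 0, 5], "twist": 0},
    {"linear": [0, 0, 0], "twist": 0}
  ],
  "hand": 255
}}

```text
time_s: 11.25
tool_pos: [0.4789, 0.0666, 0.1999]
orientation: [[0.984, -0.176, -0.0], [-0.176, -0.984, 0.0], [-0.0, -0.0, -1.0]]
contact_force: [0.9, 0.5, -0.3]
opening: 0.0001
```

```bash
python3 -c "
from h import *
snap('wrist','w7');snap('scene','s7')
d((.5554,.0535,.2),-.1755)
"
```

```text
t 11.35 pos [478.9  66.7 200.3] yaw -0.1772 F [ 0.6 -0.1  0.7] open -0.0004
 linear before any twist [77.7 -0.5  0.4] len 78
 twist -0.0017
 linear after twist [77.7 -0.3  0.3]
```

View pics/w7.png

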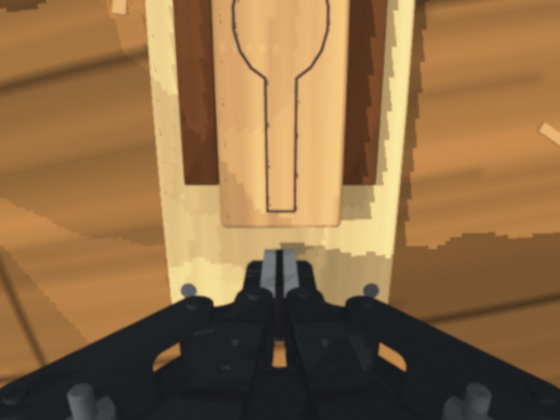

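View pics/s7.png

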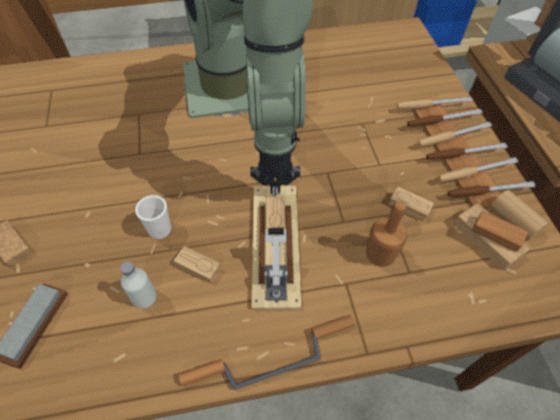

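{"op": "servo_tool", "data": {
  "rows": [
    {"linear": [4, 0, 0], "twist": 0},
    {"linear": [4, 0, 0], "twist": 0},
    {"linear": [2, 0, 0], "twist": 0},
    {"linear": [1.2, 0, 0], "twist": 0},
    {"linear": [1.2, 0, 0], "twist": 0},
    {"linear": [1.2, 0, 0], "twist": 0},
    {"linear": [1.2, 0, 0], "twist": 0},
    {"linear": [1.2, 0, 0], "twist": 0},
    {"linear": [1.2, 0, 0], "twist": 0},
    {"linear": [1.2, 0, 0], "twist": 0},
    {"linear": [1.2, 0, 0], "twist": 0},
    {"linear": [1.2, 0, 0], "twist": 0}
  ]
}}

```text
time_s: 12.85
tool_pos: [0.4993, 0.063, 0.1998]
orientation: [[0.984, -0.176, -0.0], [-0.176, -0.984, 0.0], [-0.0, -0.0, -1.0]]
contact_force: [-0.5, 0.2, 0.6]
opening: 0.0
```

{"op": "servo_tool", "data": {
  "rows": [
    {"linear": [1.2, 0, 0], "twist": 0},
    {"linear": [1.2, 0, 0], "twist": 0},
    {"linear": [1.2, 0, 0], "twist": 0},
    {"linear": [1.2, 0, 0], "twist": 0},
    {"linear": [1.2, 0, 0], "twist": 0},
    {"linear": [1.2, 0, 0], "twist": 0},
    {"linear": [1.2, 0, 0], "twist": 0},
    {"linear": [1.2, 0, 0], "twist": 0},
    {"linear": [1.2, 0, 0], "twist": 0},
    {"linear": [1.2, 0, 0], "twist": 0},
    {"linear": [1.2, 0, 0], "twist": 0},
    {"linear": [1.2, 0, 0], "twist": 0}
  ]
}}

```text
time_s: 14.35
tool_pos: [0.5134, 0.0605, 0.1998]
orientation: [[0.984, -0.176, -0.0], [-0.176, -0.984, 0.0], [-0.0, -0.0, -1.0]]
contact_force: [-0.8, -0.7, -0.7]
opening: 0.0002
```

```bash
python3 -c "
from h import *
snap('wrist','w8')
d((.5554,.0535,.2),-.1755)
"
```

```text
t 14.40 pos [513.6  60.5 199.8] yaw -0.1772 F [-0.6  0.3 -1.1] open 0.0000
 linear before any twist [42.4 -0.5 -0.2] len 42
 twist -0.0017
 linear after twist [42.4 -0.4 -0.2]
```

View pics/w8.png

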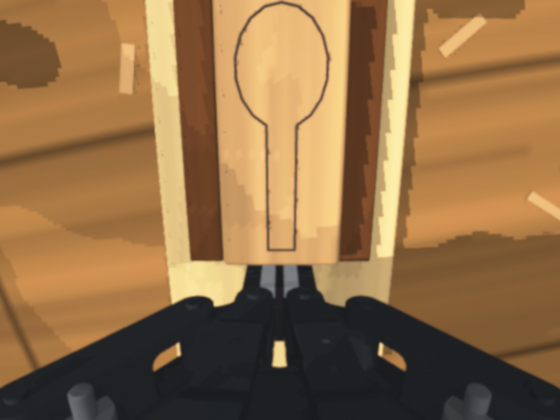

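```bash
python3 -c "
from h import *
m=r.camera_model('wrist');e=np.array([.984,-.176])
c=np.array([.61422,.04127])
for p,z in (((281,264),.048),((206,261),.028),((355,260),.028)): print(e@(at(m,*p,z)[:2]-c)*1000)
print(e@(r.state()['tool_pos'][:2]-c)*1000)
m=r.camera_model('top')
for n in('top0','t3'):
  im=cv2.imread('pics/%s.png'%n); cv2.imwrite('pics/%sc.png'%n,cv2.resize(im[115:210,255:335],None,fx=6,fy=6,interpolation=cv2.INTER_CUBIC))
"
```

```text
-89.06704289840692
-97.14331175376536
-96.62253082619782
-102.42859369686488
```

View pics/top0c.png

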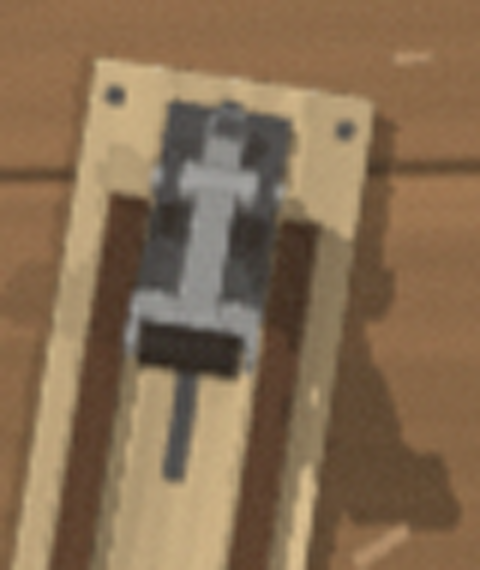

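```bash
python3 -c "
from h import *
m=r.camera_model('top');e=np.array([.984,-.176]);c=np.array([.61422,.04127])
for n,p,z,o in (('hinge',(218,182),.068,-35),('roller',(188,350),.1285,37),('roller near edge',(185,376),.126,44),('railend',(211,214),.028,0)):
  q=at(m,255+p[0]/6,115+p[1]/6,z); print(n,q,e@(q[:2]-c)*1000+o)
"
```

```text
hinge [0.7268942  0.02064316 0.068     ] 79.50174059023048
roller [0.65442892 0.03435311 0.1285    ] 77.78294596414423
roller near edge [0.64607028 0.0355122  0.126     ] 76.35405263143429
railend [0.72460704 0.02214566 0.028     ] 111.9867362441845
```

{"op": "servo_tool", "data": {
  "rows": [
    {"linear": [1.2, 0, 0], "twist": 0},
    {"linear": [1.2, 0, 0], "twist": 0},
    {"linear": [1.2, 0, 0], "twist": 0},
    {"linear": [1.2, 0, 0], "twist": 0},
    {"linear": [1.2, 0, 0], "twist": 0},
    {"linear": [1.2, 0, 0], "twist": 0},
    {"linear": [1.2, 0, 0], "twist": 0},
    {"linear": [1.2, 0, 0], "twist": 0},
    {"linear": [1.2, 0, 0], "twist": 0},
    {"linear": [1.2, 0, 0], "twist": 0},
    {"linear": [1.2, 0, 0], "twist": 0},
    {"linear": [1.2, 0, 0], "twist": 0}
  ]
}}

```text
time_s: 15.9
tool_pos: [0.5276, 0.058, 0.1998]
orientation: [[0.984, -0.176, 0.0], [-0.176, -0.984, 0.0], [-0.0, -0.0, -1.0]]
contact_force: [-3.2, 0.1, 1.1]
opening: -0.0003
```

{"op": "servo_tool", "data": {
  "rows": [
    {"linear": [1.2, 0, 0], "twist": 0},
    {"linear": [1.2, 0, 0], "twist": 0},
    {"linear": [1.2, 0, 0], "twist": 0},
    {"linear": [1.2, 0, 0], "twist": 0},
    {"linear": [1.2, 0, 0], "twist": 0},
    {"linear": [1.2, 0, 0], "twist": 0},
    {"linear": [1.2, 0, 0], "twist": 0},
    {"linear": [1.2, 0, 0], "twist": 0},
    {"linear": [1.2, 0, 0], "twist": 0},
    {"linear": [1.2, 0, 0], "twist": 0},
    {"linear": [1.2, 0, 0], "twist": 0},
    {"linear": [1.2, 0, 0], "twist": 0}
  ]
}}

```text
time_s: 17.4
tool_pos: [0.5418, 0.0554, 0.1998]
orientation: [[0.984, -0.176, -0.0], [-0.176, -0.984, 0.0], [-0.0, -0.0, -1.0]]
contact_force: [-0.4, -0.5, 1.6]
opening: 0.0001
```

{"op": "servo_tool", "data": {
  "rows": [
    {"linear": [1.2, 0, 0], "twist": 0},
    {"linear": [1.2, 0, 0], "twist": 0},
    {"linear": [1.2, 0, 0], "twist": 0},
    {"linear": [1.2, 0, 0], "twist": 0},
    {"linear": [1.2, 0, 0], "twist": 0},
    {"linear": [1.2, 0, 0], "twist": 0},
    {"linear": [1.2, 0, 0], "twist": 0},
    {"linear": [1.2, 0, 0], "twist": 0},
    {"linear": [1.2, 0, 0], "twist": 0},
    {"linear": [1.2, 0, 0], "twist": 0},
    {"linear": [1.2, 0, 0], "twist": 0},
    {"linear": [1.2, 0, 0], "twist": 0}
  ]
}}

```text
time_s: 18.9
tool_pos: [0.556, 0.0529, 0.1998]
orientation: [[0.984, -0.176, -0.0], [-0.176, -0.984, 0.0], [-0.0, -0.0, -1.0]]
contact_force: [-1.5, -0.5, 2.1]
opening: -0.0003
```

```bash
python3 -c "
from h import *
d((.5554,.0535,.2),-.1755)
snap('wrist','w9')
e=np.array([.984,-.176]);c=np.array([.61422,.04127]);print(e@(r.state()['tool_pos'][:2]-c)*1000)
"
```

```text
t 18.90 pos [556.   52.9 199.8] yaw -0.1772 F [-1.5 -0.5  2.1] open -0.0003
 linear before any twist [-0.7 -0.5 -0.2] len 1
 twist -0.0017
 linear after twist [-0.7 -0.5 -0.2]
-59.235683271905316
```

View pics/w9.png

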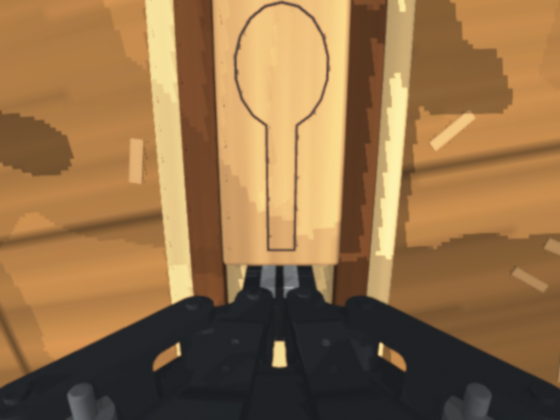

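{"op": "servo_tool", "data": {
  "rows": [
    {"linear": [1.2, 0, 0], "twist": 0},
    {"linear": [1.2, 0, 0], "twist": 0},
    {"linear": [1.2, 0, 0], "twist": 0},
    {"linear": [1.2, 0, 0], "twist": 0},
    {"linear": [1.2, 0, 0], "twist": 0},
    {"linear": [1.2, 0, 0], "twist": 0},
    {"linear": [1.2, 0, 0], "twist": 0},
    {"linear": [1.2, 0, 0], "twist": 0},
    {"linear": [1.2, 0, 0], "twist": 0},
    {"linear": [1.2, 0, 0], "twist": 0},
    {"linear": [1.2, 0, 0], "twist": 0},
    {"linear": [1.2, 0, 0], "twist": 0}
  ]
}}

```text
time_s: 20.45
tool_pos: [0.5701, 0.0503, 0.1998]
orientation: [[0.984, -0.176, -0.0], [-0.176, -0.984, 0.0], [-0.0, -0.0, -1.0]]
contact_force: [-0.4, 0.7, 0.4]
opening: 0.0002
```

```bash
python3 -c "
from h import *
snap('wrist','w10');snap('scene','s10');im=snap('top','t10')[0][:,:,::-1]
cv2.imwrite('pics/t10c.png',cv2.resize(im[115:210,255:335],None,fx=6,fy=6,interpolation=cv2.INTER_CUBIC))
im=cv2.imread('pics/s10.png');cv2.imwrite('pics/s10c.png',cv2.resize(im[150:320,210:340],None,fx=3.5,fy=3.5,interpolation=cv2.INTER_CUBIC))
"
```

```text
(no output)
```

View pics/s10c.png

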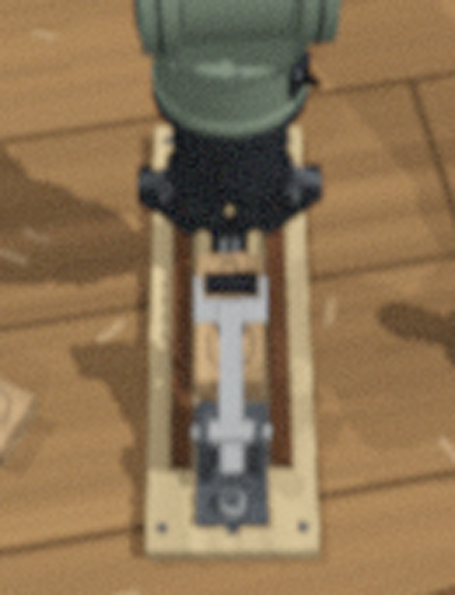

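{"op": "servo_tool", "data": {
  "rows": [
    {"linear": [1, 0, 0], "twist": 0},
    {"linear": [1, 0, 0], "twist": 0},
    {"linear": [1, 0, 0], "twist": 0}
  ]
}}

```text
time_s: 20.98
tool_pos: [0.573, 0.0498, 0.1998]
orientation: [[0.984, -0.176, -0.0], [-0.176, -0.984, 0.0], [-0.0, -0.0, -1.0]]
contact_force: [-2.0, 0.6, 0.9]
opening: -0.0003
```

{"op": "servo_tool", "data": {
  "rows": [
    {"linear": [0.8, 0, 0], "twist": 0},
    {"linear": [0.8, 0, 0], "twist": 0}
  ]
}}

```text
time_s: 21.22
tool_pos: [0.5746, 0.0496, 0.1998]
orientation: [[0.984, -0.176, -0.0], [-0.176, -0.984, 0.0], [-0.0, -0.0, -1.0]]
contact_force: [-1.9, -0.1, 1.6]
opening: 0.0
```

{"op": "servo_tool", "data": {
  "rows": [
    {"linear": [0.8, 0, 0], "twist": 0},
    {"linear": [0.8, 0, 0], "twist": 0}
  ]
}}

```text
time_s: 21.48
tool_pos: [0.5762, 0.0492, 0.1998]
orientation: [[0.984, -0.176, -0.0], [-0.176, -0.984, 0.0], [-0.0, -0.0, -1.0]]
contact_force: [-1.8, -0.5, 1.4]
opening: -0.0002
```

{"op": "servo_tool", "data": {
  "rows": [
    {"linear": [0.5, 0, 0], "twist": 0},
    {"linear": [0.5, 0, 0], "twist": 0}
  ]
}}

```text
time_s: 21.72
tool_pos: [0.5772, 0.0491, 0.1998]
orientation: [[0.984, -0.176, 0.0], [-0.176, -0.984, 0.0], [-0.0, -0.0, -1.0]]
contact_force: [-0.9, 0.5, 1.4]
opening: -0.0001
```

{"op": "servo_tool", "data": {
  "rows": [
    {"linear": [0.5, 0, 0], "twist": 0},
    {"linear": [0.5, 0, 0], "twist": 0}
  ]
}}

```text
time_s: 21.98
tool_pos: [0.5782, 0.0489, 0.1998]
orientation: [[0.984, -0.176, 0.0], [-0.176, -0.984, 0.0], [-0.0, -0.0, -1.0]]
contact_force: [-0.6, 1.0, 1.3]
opening: -0.0
```

{"op": "servo_tool", "data": {
  "rows": [
    {"linear": [0.5, 0, 0], "twist": 0},
    {"linear": [0.4, 0, 0], "twist": 0}
  ]
}}

```text
time_s: 22.22
tool_pos: [0.579, 0.0488, 0.1998]
orientation: [[0.984, -0.176, -0.0], [-0.176, -0.984, 0.0], [-0.0, -0.0, -1.0]]
contact_force: [-2.1, 0.3, 1.3]
opening: -0.0002
```

{"op": "servo_tool", "data": {
  "rows": [
    {"linear": [0.5, 0, 0], "twist": 0},
    {"linear": [0.4, 0, 0], "twist": 0}
  ]
}}

```text
time_s: 22.48
tool_pos: [0.5799, 0.0486, 0.1998]
orientation: [[0.984, -0.176, -0.0], [-0.176, -0.984, 0.0], [-0.0, -0.0, -1.0]]
contact_force: [-0.5, -0.4, 0.4]
opening: 0.0
```

{"op": "servo_tool", "data": {
  "rows": [
    {"linear": [0.5, 0, 0], "twist": 0},
    {"linear": [0.4, 0, 0], "twist": 0}
  ]
}}

```text
time_s: 22.72
tool_pos: [0.5808, 0.0484, 0.1998]
orientation: [[0.984, -0.176, -0.0], [-0.176, -0.984, 0.0], [-0.0, -0.0, -1.0]]
contact_force: [-0.5, -0.2, 1.0]
opening: -0.0
```

{"op": "servo_tool", "data": {
  "rows": [
    {"linear": [0.5, 0, 0], "twist": 0},
    {"linear": [0.4, 0, 0], "twist": 0}
  ]
}}

```text
time_s: 22.98
tool_pos: [0.5817, 0.0483, 0.1998]
orientation: [[0.984, -0.176, -0.0], [-0.176, -0.984, 0.0], [-0.0, -0.0, -1.0]]
contact_force: [-1.1, -0.1, 0.4]
opening: -0.0001
```

{"op": "servo_tool", "data": {
  "rows": [
    {"linear": [0.5, 0, 0], "twist": 0},
    {"linear": [0.4, 0, 0], "twist": 0}
  ]
}}

```text
time_s: 23.22
tool_pos: [0.5824, 0.0481, 0.1998]
orientation: [[0.984, -0.176, -0.001], [-0.176, -0.984, 0.0], [-0.001, -0.0, -1.0]]
contact_force: [-5.1, 1.9, 3.2]
opening: 0.0001
```

Force is rising, which suggests contact. I'll take a smaller step.

{"op": "servo_tool", "data": {
  "rows": [
    {"linear": [0.3, 0, 0], "twist": 0},
    {"linear": [0, 0, 0], "twist": 0}
  ]
}}

```text
time_s: 23.48
tool_pos: [0.5826, 0.0481, 0.1998]
orientation: [[0.984, -0.176, -0.001], [-0.176, -0.984, 0.0], [-0.001, -0.0, -1.0]]
contact_force: [-5.0, 0.6, 5.1]
opening: 0.0003
```

{"op": "servo_tool", "data": {
  "rows": [
    {"linear": [0.4, 0, 0], "twist": 0},
    {"linear": [0, 0, 0], "twist": 0}
  ]
}}

```text
time_s: 23.72
tool_pos: [0.5827, 0.0481, 0.1998]
orientation: [[0.984, -0.176, -0.002], [-0.176, -0.984, 0.0], [-0.002, 0.0, -1.0]]
contact_force: [-9.4, 0.6, 6.7]
opening: -0.0
```

{"op": "servo_tool", "data": {
  "rows": [
    {"linear": [0.4, 0, 0], "twist": 0},
    {"linear": [0, 0, 0], "twist": 0}
  ]
}}

```text
time_s: 23.98
tool_pos: [0.5829, 0.0481, 0.1998]
orientation: [[0.984, -0.176, -0.003], [-0.176, -0.984, 0.0], [-0.003, 0.0, -1.0]]
contact_force: [-11.3, 1.3, 8.9]
opening: -0.0
```

```bash
python3 -c "
from h import *
d((.5554,.0535,.2),-.1755)
m=snap('wrist','w11')[1]; 
e=np.array([.984,-.176]);c=np.array([.61422,.04127]);print(e@(r.state()['tool_pos'][:2]-c)*1000)
im=snap('scene','s11')[0][:,:,::-1];cv2.imwrite('pics/s11c.png',cv2.resize(im[190:310,230:320],None,fx=5,fy=5,interpolation=cv2.INTER_CUBIC))
"
```

```text
t 23.98 pos [582.9  48.1 199.8] yaw -0.1771 F [-11.3   1.3   8.9] open -0.0000
 linear before any twist [-28.   -0.5  -0.1] len 28
 twist -0.0016
 linear after twist [-28.   -0.5  -0.2]
-32.06756718801464
```

View pics/s11c.png

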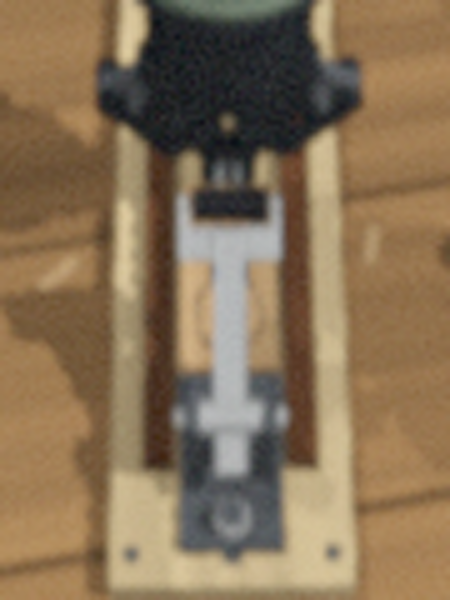

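View pics/w11.png

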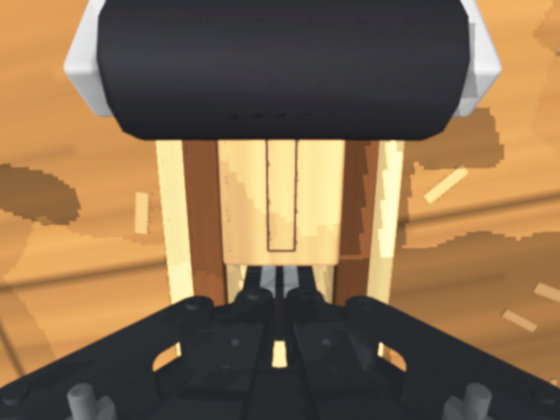

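The blank is seated: the TCP stalled at 11 N, and the scene crop shows its front meeting the carriage at row 370. The stop is therefore about 111 mm ahead of the TCP, which puts the roller axis about 74 mm ahead. I'll back off, lift and go over the roller.

{"op": "servo_tool", "data": {
  "rows": [
    {"linear": [-1, 0, 0], "twist": 0},
    {"linear": [-6, 0, 0], "twist": 0},
    {"linear": [-12, 0, 0], "twist": 0},
    {"linear": [-5, 0, -20], "twist": 0},
    {"linear": [0, 0, -40], "twist": 0},
    {"linear": [0, 0, -45], "twist": 0},
    {"linear": [0, 0, -30], "twist": 0},
    {"linear": [0, 0, 0], "twist": 0},
    {"linear": [0, 0, 0], "twist": 0}
  ]
}}

```text
time_s: 25.2
tool_pos: [0.5598, 0.0522, 0.3342]
orientation: [[0.984, -0.176, -0.0], [-0.176, -0.984, 0.0], [-0.0, -0.0, -1.0]]
contact_force: [-0.2, 0.4, -0.0]
opening: -0.0001
```

```bash
python3 -c "
from h import *
e=np.array([.984,-.176]); p=np.array([.5829,.0481])+e*.070
print(p); d((*p,.335),-.176)
snap('wrist','w12')
import pickle;pickle.dump(r.camera_model('wrist'),open('w12.pkl','wb'))
"
```

```text
[0.65178 0.03578]
t 25.20 pos [559.8  52.2 334.2] yaw -0.1771 F [-0.2  0.4 -0. ] open -0.0001
 linear before any twist [93.4 -0.  -0.8] len 93
 twist -0.0011
 linear after twist [93.4  0.1 -0.8]
```

View pics/w12.png

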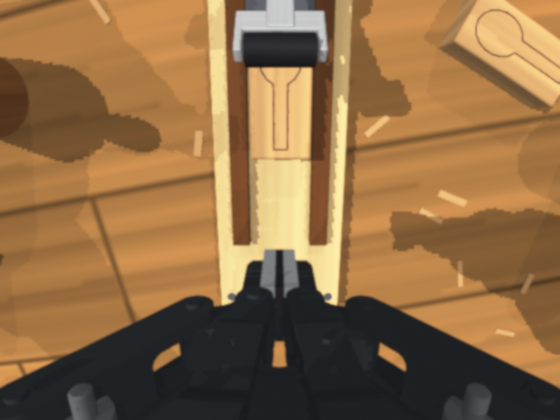

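```bash
python3 -c "
from h import *
import pickle;m=pickle.load(open('w12.pkl','rb'))
s=r.state();T=s['tool_pos'];R=s['orientation']
for n,p,z in(('roller',(280,49),.1285),('roller near',(280,66),.1265),('blank rear',(281,159),.048),('railnear',(241,244),.028)):
  print(n,(R.T@(at(m,*p,z)-T)*1000).round(1))
"
```

```text
roller [ 98.4  -0.7 205.4]
roller near [ 91.   -0.7 207.4]
blank rear [ 35.    0.3 285.9]
railnear [-40.8 -33.8 306. ]
```

{"op": "servo_tool", "data": {
  "rows": [
    {"linear": [20, 0, 0], "twist": 0},
    {"linear": [35, 0, 0], "twist": 0},
    {"linear": [28, 0, 0], "twist": 0},
    {"linear": [11, 0, 5], "twist": 0},
    {"linear": [0, 0, 7], "twist": 0},
    {"linear": [0, 0, 4], "twist": 0},
    {"linear": [0, 0, 0], "twist": 0}
  ]
}}

```text
time_s: 26.12
tool_pos: [0.6522, 0.0357, 0.3185]
orientation: [[0.984, -0.176, -0.001], [-0.176, -0.984, 0.0], [-0.001, -0.0, -1.0]]
contact_force: [0.5, 0.6, -0.3]
opening: -0.0
```

```bash
python3 -c "
from h import *
d((.65178,.03578,.3095),-.176)
im=snap('scene','s13')[0][:,:,::-1];cv2.imwrite('pics/s13c.png',cv2.resize(im[150:310,210:340],None,fx=3.7,fy=3.7,interpolation=cv2.INTER_CUBIC))
"
```

```text
t 26.12 pos [652.2  35.7 318.5] yaw -0.1771 F [ 0.5  0.6 -0.3] open -0.0000
 linear before any twist [-0.4  0.   9. ] len 9
 twist -0.0011
 linear after twist [-0.4  0.   9. ]
```

View pics/s13c.png

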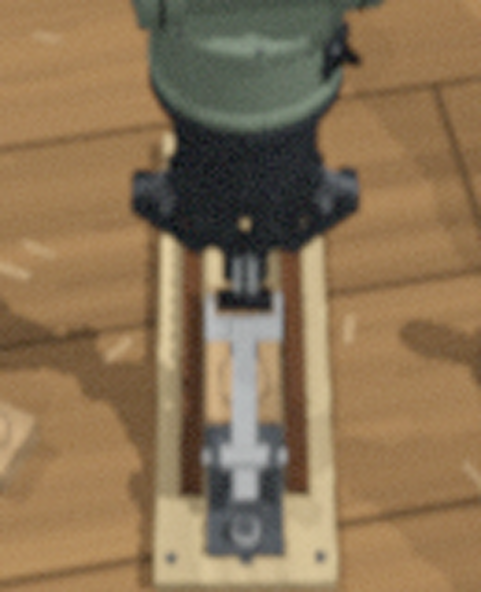

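The fingertips are just over the roller and laterally centred on it. I'll come down to contact slowly.

{"op": "servo_tool", "data": {
  "rows": [
    {"linear": [0, 0, 3], "twist": 0},
    {"linear": [0, 0, 2], "twist": 0},
    {"linear": [0, 0, 1], "twist": 0},
    {"linear": [0, 0, 0.5], "twist": 0}
  ]
}}

```text
time_s: 26.68
tool_pos: [0.6525, 0.0356, 0.3123]
orientation: [[0.984, -0.176, -0.0], [-0.176, -0.984, 0.0], [-0.0, -0.0, -1.0]]
contact_force: [-1.2, 0.0, -0.3]
opening: 0.0001
```

{"op": "servo_tool", "data": {
  "rows": [
    {"linear": [0, 0, 0.5], "twist": 0},
    {"linear": [0, 0, 0.5], "twist": 0}
  ]
}}

```text
time_s: 26.92
tool_pos: [0.6525, 0.0355, 0.3113]
orientation: [[0.984, -0.176, 0.0], [-0.176, -0.984, 0.0], [-0.0, -0.0, -1.0]]
contact_force: [-0.4, -0.1, 1.0]
opening: -0.0003
```

{"op": "servo_tool", "data": {
  "rows": [
    {"linear": [0, 0, 0.5], "twist": 0},
    {"linear": [0, 0, 0.5], "twist": 0}
  ]
}}

```text
time_s: 27.18
tool_pos: [0.6526, 0.0356, 0.3106]
orientation: [[0.984, -0.176, 0.001], [-0.176, -0.984, 0.0], [0.001, -0.0, -1.0]]
contact_force: [-0.1, -0.0, 6.5]
opening: -0.0001
```

{"op": "servo_tool", "data": {
  "rows": [
    {"linear": [0, 0, 0.4], "twist": 0},
    {"linear": [0, 0, 0.3], "twist": 0}
  ]
}}

```text
time_s: 27.42
tool_pos: [0.6528, 0.0355, 0.3104]
orientation: [[0.984, -0.176, 0.002], [-0.176, -0.984, 0.0], [0.002, -0.0, -1.0]]
contact_force: [-0.8, 0.1, 11.6]
opening: -0.0001
```

{"op": "servo_tool", "data": {
  "rows": [
    {"linear": [-0.3, 0, 0.4], "twist": 0},
    {"linear": [-0.3, 0, 0.4], "twist": 0}
  ]
}}

```text
time_s: 27.68
tool_pos: [0.6522, 0.0356, 0.3097]
orientation: [[0.984, -0.176, 0.002], [-0.176, -0.984, 0.0], [0.002, -0.0, -1.0]]
contact_force: [-1.2, 0.5, 10.6]
opening: -0.0002
```

It yields at about 11 N. I'll follow the arc.

{"op": "servo_tool", "data": {
  "rows": [
    {"linear": [-0.8, 0, 1], "twist": 0},
    {"linear": [-0.8, 0, 1], "twist": 0},
    {"linear": [-0.8, 0, 1], "twist": 0}
  ]
}}

```text
time_s: 28.05
tool_pos: [0.6498, 0.036, 0.3066]
orientation: [[0.984, -0.176, 0.002], [-0.176, -0.984, 0.0], [0.002, -0.0, -1.0]]
contact_force: [0.5, -0.6, 8.9]
opening: 0.0001
```

{"op": "servo_tool", "data": {
  "rows": [
    {"linear": [-0.8, 0, 1], "twist": 0},
    {"linear": [-0.8, 0, 1], "twist": 0},
    {"linear": [-0.7, 0, 1], "twist": 0},
    {"linear": [-0.7, 0, 1], "twist": 0}
  ]
}}

```text
time_s: 28.55
tool_pos: [0.6468, 0.0365, 0.3024]
orientation: [[0.984, -0.176, 0.001], [-0.176, -0.984, 0.0], [0.001, -0.0, -1.0]]
contact_force: [1.0, -0.3, 7.0]
opening: 0.0002
```

{"op": "servo_tool", "data": {
  "rows": [
    {"linear": [-0.7, 0, 1], "twist": 0},
    {"linear": [-0.7, 0, 1], "twist": 0},
    {"linear": [-0.7, 0, 1], "twist": 0},
    {"linear": [-0.6, 0, 1], "twist": 0},
    {"linear": [-0.6, 0, 1], "twist": 0},
    {"linear": [-0.6, 0, 1], "twist": 0},
    {"linear": [-0.6, 0, 1], "twist": 0},
    {"linear": [-0.6, 0, 1], "twist": 0}
  ]
}}

```text
time_s: 29.55
tool_pos: [0.6416, 0.0375, 0.2938]
orientation: [[0.984, -0.176, 0.0], [-0.176, -0.984, 0.0], [0.0, -0.0, -1.0]]
contact_force: [0.6, 0.2, 4.3]
opening: -0.0001
```

{"op": "servo_tool", "data": {
  "rows": [
    {"linear": [-0.5, 0, 1], "twist": 0},
    {"linear": [-0.5, 0, 1], "twist": 0},
    {"linear": [-0.5, 0, 1], "twist": 0},
    {"linear": [-0.5, 0, 1], "twist": 0},
    {"linear": [-0.5, 0, 1], "twist": 0},
    {"linear": [-0.4, 0, 1], "twist": 0},
    {"linear": [-0.4, 0, 1], "twist": 0},
    {"linear": [-0.4, 0, 1], "twist": 0}
  ]
}}

```text
time_s: 30.55
tool_pos: [0.6379, 0.0382, 0.2857]
orientation: [[0.984, -0.176, -0.0], [-0.176, -0.984, 0.0], [-0.0, -0.0, -1.0]]
contact_force: [-0.0, -0.2, 1.2]
opening: -0.0003
```

{"op": "servo_tool", "data": {
  "rows": [
    {"linear": [-0.4, 0, 1], "twist": 0},
    {"linear": [-0.4, 0, 1], "twist": 0},
    {"linear": [-0.4, 0, 1], "twist": 0},
    {"linear": [-0.3, 0, 1], "twist": 0},
    {"linear": [-0.3, 0, 1], "twist": 0},
    {"linear": [-0.3, 0, 1], "twist": 0},
    {"linear": [-0.3, 0, 1], "twist": 0},
    {"linear": [-0.3, 0, 1], "twist": 0}
  ]
}}

```text
time_s: 31.55
tool_pos: [0.6353, 0.0387, 0.2777]
orientation: [[0.984, -0.176, -0.0], [-0.176, -0.984, 0.0], [-0.0, -0.0, -1.0]]
contact_force: [-0.5, 0.7, -0.5]
opening: 0.0001
```

```bash
python3 -c "
from h import *
d((.65178,.03578,.3095),-.176)
im=snap('scene','s14')[0][:,:,::-1];cv2.imwrite('pics/s14c.png',cv2.resize(im[150:310,210:340],None,fx=3.7,fy=3.7,interpolation=cv2.INTER_CUBIC))
snap('wrist','w14')
"
```

```text
t 31.55 pos [635.3  38.7 277.7] yaw -0.1772 F [-0.5  0.7 -0.5] open 0.0001
 linear before any twist [ 16.7  -0.1 -31.8] len 36
 twist -0.0012
 linear after twist [ 16.7  -0.  -31.8]
```

View pics/s14c.png

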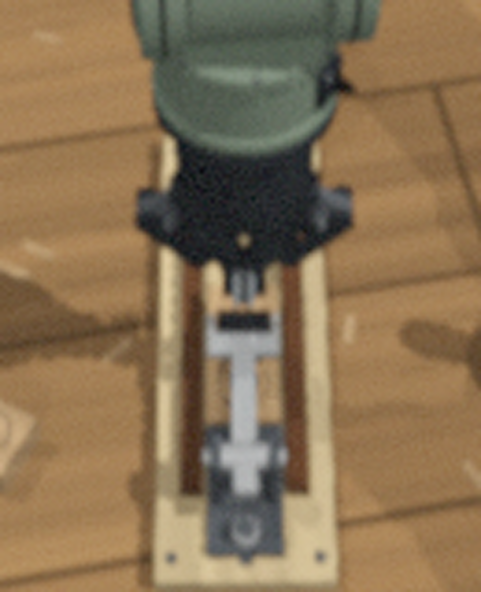

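Force has dropped to zero and the roller has moved clear of the fingertips, so the rocker has snapped over. I'll lift away and check.

{"op": "servo_tool", "data": {
  "rows": [
    {"linear": [0, 0, -15], "twist": 0},
    {"linear": [0, 0, -35], "twist": 0},
    {"linear": [-30, 0, -30], "twist": 0},
    {"linear": [-50, 0, -20], "twist": 0},
    {"linear": [-50, 0, 0], "twist": 0},
    {"linear": [-30, 0, 0], "twist": 0},
    {"linear": [0, 0, 0], "twist": 0},
    {"linear": [0, 0, 0], "twist": 0}
  ]
}}

```text
time_s: 32.65
tool_pos: [0.4784, 0.0668, 0.3785]
orientation: [[0.984, -0.176, 0.001], [-0.176, -0.984, 0.0], [0.001, -0.001, -1.0]]
contact_force: [0.6, 0.0, 0.3]
opening: -0.0002
```

```bash
python3 -c "
from h import *
d((.65178,.03578,.3095),-.176)
im=snap('scene','s15')[0][:,:,::-1]
snap('wrist','w15'); m=r.camera_model('wrist')
import pickle;pickle.dump(m,open('w15.pkl','wb'))
im2=snap('top','t15')
cv2.imwrite('pics/s15c.png',cv2.resize(im[190:310,230:320],None,fx=5,fy=5,interpolation=cv2.INTER_CUBIC))
"
```

```text
t 32.65 pos [478.4  66.8 378.5] yaw -0.1773 F [0.6 0.  0.3] open -0.0002
 linear before any twist [176.1  -0.   69.2] len 189
 twist -0.0013
 linear after twist [1.762e+02 1.000e-01 6.900e+01]
```

View pics/s15c.png

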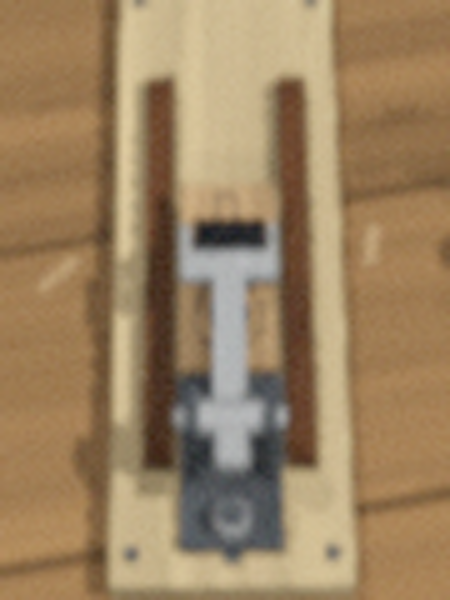

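View pics/w15.png

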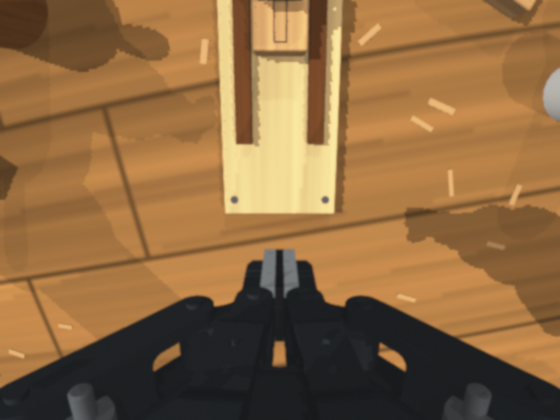

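View pics/s15.png

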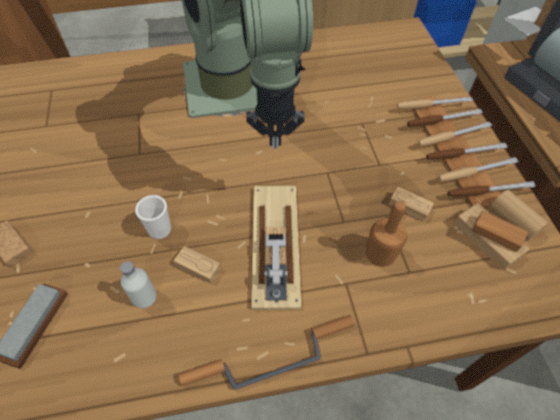

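```bash
python3 -c "
from h import *
m=r.camera_model('scene');e=np.array([.984,-.176])
stop=np.array([.5829,.0481])+e*.111
for ph in(0,-.03,.1,.7): 
  p=stop+e*(.035-.094*np.cos(ph)); print(ph,proj(m,[*p,.068+.094*np.sin(ph)]))
print('obs',230+230/5,190+235/5)
import pickle;w=pickle.load(open('w15.pkl','rb'))
q=at(w,281,51,.048);print('rear->stop mm',e@(stop-q[:2])*1000)
print('front px',proj(m,[*(stop),.048]),'obs',190+370/5, 'rear',proj(m,[*(stop-e*.1),.048]),'obs',190+187/5)
"
```

```text
0 [[275.13459732 237.1361137 ]]
-0.03 [[275.13216408 237.78243648]]
0.1 [[275.14562245 235.19098404]]
0.7 [[275.30366957 231.39163684]]
obs 276.0 237.0
rear->stop mm 100.04662818272404
front px [[275.39313699 263.89979958]] obs 264.0 rear [[274.93398376 226.84733672]] obs 227.4
```

The rocker is level (roller seen at 237.0, predicted 237.1 for level), and the blank's rear is 100.0 mm from the stop face. The pot, mallet and bottle haven't moved. I'll hand in.

```bash
python3 -c "
from h import *
print(r.finish_job())"
```

```text
the job is handed in; nothing more can be done
None
```

The blank is in the jig, against the stop and clamped, and I handed the job in at about 33 s.

- **Blank:** I took the look-alike nearest the base, about 0.55 m away, and laid it between the rails. I then pushed it from behind with closed fingers at about 10 mm/s, slower near the end. It came up hard against the stop at about 11 N.
- **Rocker:** I pressed the roller down along its arc, and it gave way at about 11.6 N. The force fell to zero as it snapped over, and I then backed the arm clear.
- **Last checks:**
  - The roller appears where a level rocker should be, at image row 237.0 against a predicted 237.1.
  - The blank's rear edge measures 100.0 mm from the stop face, so it has not moved back.
  - The pot, mallet and bottle look unmoved in the final scene picture.
- **Disagreement:** The top and wrist cameras differed by about 3 mm on the board's position. I relied on the wrist view of the rails when laying the blank in, and on touch to find the stop.

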